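# Sort the roofer's bench tray by tray

### The job

Sort the five loose things strewn about the middle of the bench into the three low steel trays: both cold chisels into the long tray, lying lengthwise side by side; both pipe collars into the round dish, standing on end side by side; and the wooden dressing block into the small square tray, flat on its broad 60 by 40 mm underside, as it lies now. Everything should end resting on its tray's floor, nothing on a rim or on top of another, and the small rivet tin must stay standing where it is.

Things in the scene. Friction and masses are not known exactly. Their poses are not given: they have to be found in the camera images.
- chisel_a: cold chisel, one of two alike: solid dark steel bar 120 mm long (own x), shank 18 mm wide and 18 mm high, lying flat on the bench; a paler flat cutting end 24 mm wide at +x (last 28 mm, z 4.5 to 13.5 mm), round struck head 16 mm across at -x. Origin: centre of its underside, mid-length, under the shank. 0.2 kg or so. Best gripped across the shank at the origin; its weight is nearly centred there
- chisel_b: cold chisel, the other one: solid dark steel bar 120 mm long (own x), shank 18 mm wide and 18 mm high, lying flat on the bench; a paler flat cutting end 24 mm wide at +x (last 28 mm, z 4.5 to 13.5 mm), round struck head 16 mm across at -x. Origin: centre of its underside, mid-length, under the shank. 0.2 kg or so. Best gripped across the shank at the origin; its weight is nearly centred there
- collar_a: pipe collar, one of two alike: plain bare-metal ring standing on its end like a short tube, 44 mm outside diameter, 37 mm bore, 30 mm high, axis upright (z). Origin: centre of its underside. 0.07 kg or so
- collar_b: pipe collar, the other one: plain bare-metal ring standing on its end like a short tube, 44 mm outside diameter, 37 mm bore, 30 mm high, axis upright (z). Origin: centre of its underside. 0.07 kg or so
- block: small wooden dressing block, 60 mm (own x) by 40 mm (own y) by 35 mm high, lying on its broad 60 x 40 face. Origin: centre of its underside. 0.07 kg or so
- long_tray: the long rectangular tray, the largest: inside 116 mm along its own x and 176 mm along its own y, which is its lengthwise direction. Bare steel, fixed to the bench (does not move), open above. Floor 3 mm thick (its upper face is 3 mm above the bench), all-round rim 4 mm thick whose top is 10 mm above the bench. Origin: centre of its underside, on the bench.
- round_dish: the round dish, 140 mm inside diameter. Bare steel, fixed to the bench (does not move), open above. Floor 3 mm thick (its upper face is 3 mm above the bench), all-round rim 4 mm thick whose top is 10 mm above the bench. Origin: centre of its underside, on the bench.
- square_tray: the small square tray, inside 90 mm by 90 mm, sides along its own x and y. Bare steel, fixed to the bench (does not move), open above. Floor 3 mm thick (its upper face is 3 mm above the bench), all-round rim 4 mm thick whose top is 10 mm above the bench. Origin: centre of its underside, on the bench.
- rivet_tin: bystander, not to be sorted: a small upright closed brass-coloured tin, 34 mm in diameter, 42 mm high, loose, standing among the things. Origin: centre of its underside. A grey spool 36 mm across and 26 mm high (not listed, not part of the job) stands in a similar place on the other side of the bench
Things that resemble listed ones, but are neither listed nor needed, are in the scene too. What is shaped like the collar_a but green is not meant.

How it is judged (in metres and radians):
At the end, for the whole second after the job is handed in: On tray floors (within 4 mm, tilt under 0.12 rad), released, at rest: chisels within 0.25 rad of long tray's length, 50 mm across and 32 mm along from its centre; collars within 50 mm of dish's centre; block within 27 mm of square tray's centre each way; tin upright, moved under 30 mm (x of chisel_a in the frame of long_tray between -0.05 and 0.05 m and y of chisel_a in the frame of long_tray between -0.032 and 0.032 m and z of chisel_a in the frame of long_tray between 0 and 0.007 m and angle between the x axis of each of chisel_a, chisel_b and the y axis of long_tray, either way round below 0.25 rad and angle between each of chisel_a, collar_a, chisel_b, collar_b, block's own z axis and vertical below 0.12 rad and horizontal distance between each of collar_a, collar_b and round_dish below 0.05 m and z of collar_a in the frame of round_dish between 0 and 0.007 m and x of chisel_b in the frame of long_tray between -0.05 and 0.05 m and y of chisel_b in the frame of long_tray between -0.032 and 0.032 m and z of chisel_b in the frame of long_tray between 0 and 0.007 m and z of collar_b in the frame of round_dish between 0 and 0.007 m and x of block in the frame of square_tray between -0.027 and 0.027 m and y of block in the frame of square_tray between -0.027 and 0.027 m and z of block in the frame of square_tray between 0 and 0.007 m and linear speed of each of chisel_a, chisel_b, collar_a, collar_b, block below 0.02 m/s and angular speed of each of chisel_a, chisel_b, collar_a, collar_b, block below 0.2 rad/s and contact force between each of chisel_a, chisel_b, collar_a, collar_b, block and the fingers below 0.1 N and angle between rivet_tin's own z axis and vertical below 0.2 rad and distance of rivet_tin from where it was at the start of the episode below 0.03 m); the robot touches nothing.
It fails at once if the rivet tin is knocked over or pushed more than 30 mm from its place (distance of rivet_tin from where it was at the start of the episode above 0.03 m or angle between rivet_tin's own z axis and vertical above 0.5 rad).
It also fails if it takes over 106 s, if anything falls off the work surface, if the arm or the gripper's body presses on something with over 40 N, if the wrist force passes 120 N, or if a joint passes its speed limit or range.

### The arm

A 7-joint arm with a two-finger parallel gripper is mounted at the origin on the work surface. World frame = base frame: x ahead of the robot, y to its left, z up, the work surface at z = 0. Lengths are in m, angles in degrees, forces in N, time in s.
With the tool pointing down it reaches from about 0.425 to 0.875 m from the base axis. Payload 4.7 kg.
Tool frame: the origin (TCP) lies between the finger pads; the fingertips stand 11 mm ahead of it and the grasp point (between the pads) lies 8 mm behind it (env.tcp_to_tips is the distance from the TCP to the fingertips, in m); z points along the fingers, y is the line along which they close (so a half turn about z gives the same grasp; the last joint's range is limited). The gripper opens to 87 mm and grips with 3 to 60 N. Pads are 19 mm wide; open, the fingers measure 117 mm over their backs; the gripper's body (75 mm by 190 mm) begins 51 mm behind the grasp point.
Start: joints at [77.928, 18.392, -4.016, 83.108, 1.295, 78.541, -3.26], TCP at [0.145, -0.634, 0.234] pointing down, gripper open.
Joint ranges: [-163.93, 163.93], [-17.29, 119.83], [-79.2, 71.16], [3.27, 140.29], [-89.18, 269.18], [5.43, 117.66], [-154.24, 154.24]. Speed limits (degrees/s): [147.25, 147.25, 180, 180, 180, 180, 180].

### API

Orientations are given as [roll, pitch, yaw] about the fixed x, y, z axes, in that order (R = Rz(yaw) Ry(pitch) Rx(roll)).
In Python, from cell import env, viewer gives the robot as it stands.
- The arm moves only by the tool step_arm, never from a script. Its arguments are lists of equal length, an entry for each row: "delta_pos": the shift along the tool's x, y, z in units of 0.2 m (1.0 is 0.2 m), a list of three; "rot": the turn, a rotation vector about the tool's x, y, z in units of 1.5 rad (1.0 is 1.5 rad), a list of three; "gripper": the gripper command: -1 is shut, 1 is fully open, values between are in proportion. A call has 1 to 20 rows; each row is the pose to reach, as a shift and turn from the pose commanded when the call began, along the tool's axes at that moment; what a row does not reach only later rows make up. A row lasts 1/8 s, in which the tool goes at most 62.5 mm and 10.7 degrees, less where a joint would pass 70% of its speed; a pose out of reach is approached as far as the arm can. A call with a number of a shift or a turn outside -1 to 1 is refused whole. A call with a gripper value outside its range is refused whole. The fingers move at their own pace and stop on an object; "squeeze" is the grip in N (left out, the last holds). Time passes only in rows, so rows that repeat a pose let the fingers close. It gives the time, the measured TCP pose, the force, the opening and the grip force at its end, in the units of the state.
- env.get_obs(): the state, without advancing time (a new reading comes with each control period).
- viewer.read_camera(name): name is "side" or "top" or "wrist"; returns a dict with "img" (400x640x3 uint8, red, green, blue), "fx", "fy", "cx", "cy" (pixels), "pose" (4x4, takes a point from camera to world coordinates). Camera axes: x right, y down, z forward; pixel columns grow to the right and rows downward; lengths in m; the calibration is good to about 2 mm. A picture is of the moment at which its call begins. There is no depth.
- env.sign_off(): hands the job in; it is judged then, once.
The state is a dict: "time_s": time; "qpos": joint angles; "joint_velocities": joint speeds; "effort": joint torques, N m; "tool_pos": TCP position; "tool_rot": TCP orientation; "force": force on the tool from outside, world axes, zero at the start; "wrist_torque": the same for the moment, N m; "grip_width": finger opening in m; "grasp_force": force on a finger pad.
Only numpy, scipy, OpenCV 4.12 (cv2) and the standard library are available. Lean on these libraries where they do the work, as an engineer would, in place of code of your own. Each camera call takes 0.05 s, during which the arm holds its last target. There are 200 camera calls.

## Working session

There is one attempt and no reset: what is moved stays moved. The work goes in short steps, Python scripts to look and compute and a tool call to move; the robot and the scene stay as the last step left them, time stands still between calls to the robot, and variables do not carry over. Pictures are saved under pics/ and viewed, at most 14 in all, crops included, and the job is handed in when it is done.

Besides the shell and the picture viewer there is one more tool, called after ">>>" as name(argument=value, ...) on one line, values as JSON. step_arm: Moves the arm, as the interface text tells. Shifts and turns lie within -1 to 1; 1 stands for 0.2 m of shift or 1.5 rad of turn. Its arguments: {"type":"object","properties":{"delta_pos":{"type":"array"},"rot":{"type":"array"},"gripper":{"type":"array"},"squeeze":{"type":"number"}},"required":["delta_pos","rot","gripper"]}

```bash
mkdir -p pics; ls
python3 - <<'E'
from cell import env, viewer
import cv2
print(env.get_obs())
for n in("top","side"):
    c=viewer.read_camera(n); cv2.imwrite(f"pics/{n}0.png",c["img"][:,:,::-1]); print(n,c["fx"],c["fy"],c["cx"],c["cy"],c["pose"].round(4).tolist())
E
```

```text
pics
{'time_s': 0.0, 'qpos': array([77.93035314, 18.44071201, -4.01419415, 83.17284406,  1.29476874,
       78.54206605, -3.25993602]), 'joint_velocities': array([ 0.0078354 ,  0.00460339,  0.0278306 ,  0.0483598 , -0.00788763,
        0.10810874, -0.00708875]), 'effort': array([ 5.84190111e-04, -4.91289711e+01, -4.03626384e-01, -3.12526560e+01,
       -6.39874907e-02,  4.38158121e-02,  1.78639871e-04]), 'tool_pos': array([ 0.14468534, -0.63315371,  0.23246062]), 'tool_rot': array([-1.79889601e+02,  5.90165178e-03,  1.28781055e+01]), 'force': array([ 0.98527705, -0.29349312,  0.29700345]), 'wrist_torque': array([-0.04368914,  0.02947147, -0.01141309]), 'grasp_force': 0.0, 'grip_width': 0.08674615847095803}
top 365.4098064992235 365.4098064992235 313.7583200893315 199.8698131445897 [[-0.0256, -0.9884, 0.1499, 0.372], [-0.9997, 0.0255, -0.0025, -0.016], [-0.0014, -0.1499, -0.9887, 1.1077], [0.0, 0.0, 0.0, 1.0]]
side 401.3837057504918 401.3837057504918 310.461704891649 196.379609691683 [[0.8966, -0.2891, 0.3354, 0.2157], [-0.4427, -0.6032, 0.6634, -0.6284], [0.0105, -0.7433, -0.6689, 0.643], [0.0, 0.0, 0.0, 1.0]]
```

View pics/top0.png

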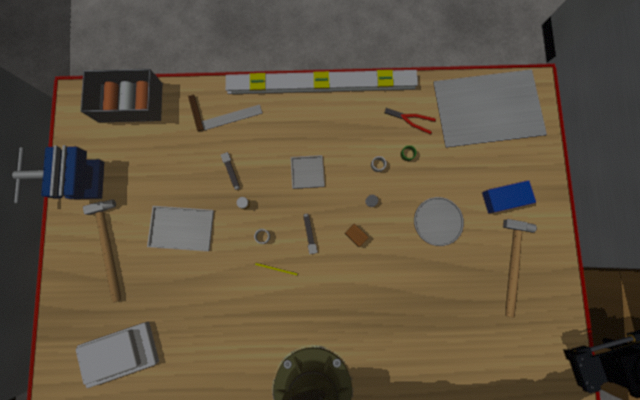

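View pics/side0.png

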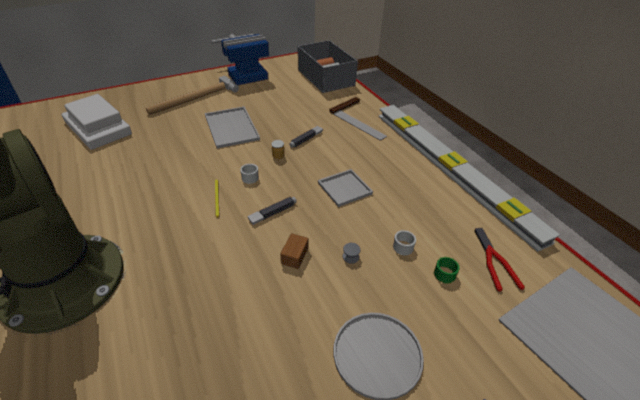

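The top view shows the long tray at (181,229), the square tray at (308,172) and the dish at (438,221). The chisels are at (231,170) and (311,235), the collars at (379,164) and (262,236), and the block at (357,236). The tin is at (243,203), the spool at (372,201), and the green decoy ring at (409,153). The side view agrees; the brass tin is at (278,150). Next I'll enlarge the middle of the bench.

Run:
```python
import cv2
i=cv2.imread("pics/top0.png")
a=cv2.resize(i[145:265,140:300],None,fx=5,fy=5,interpolation=cv2.INTER_CUBIC)
b=cv2.resize(i[140:260,290:480],None,fx=4.2,fy=4.2,interpolation=cv2.INTER_CUBIC)
cv2.imwrite("pics/a.png",cv2.convertScaleAbs(a,alpha=1.3));cv2.imwrite("pics/b.png",cv2.convertScaleAbs(b,alpha=1.3))
```

```text
(no output)
```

View pics/a.png

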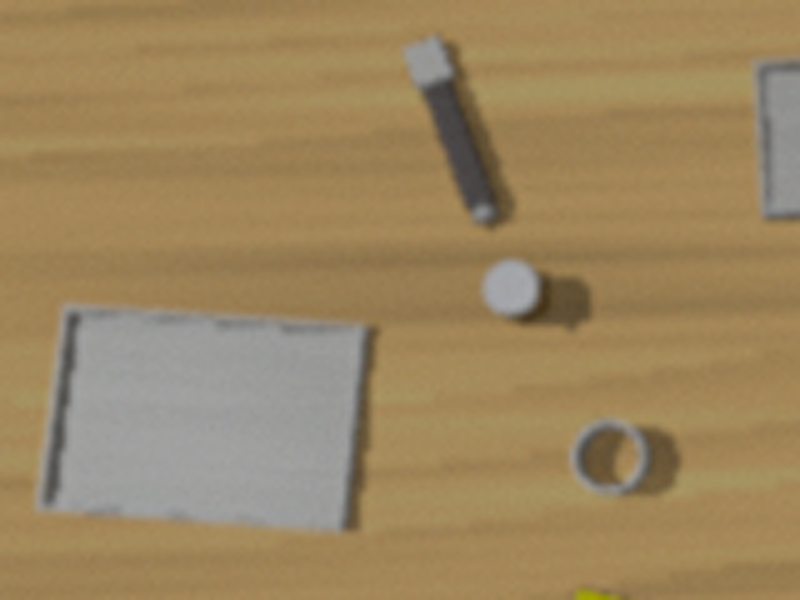

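View pics/b.png

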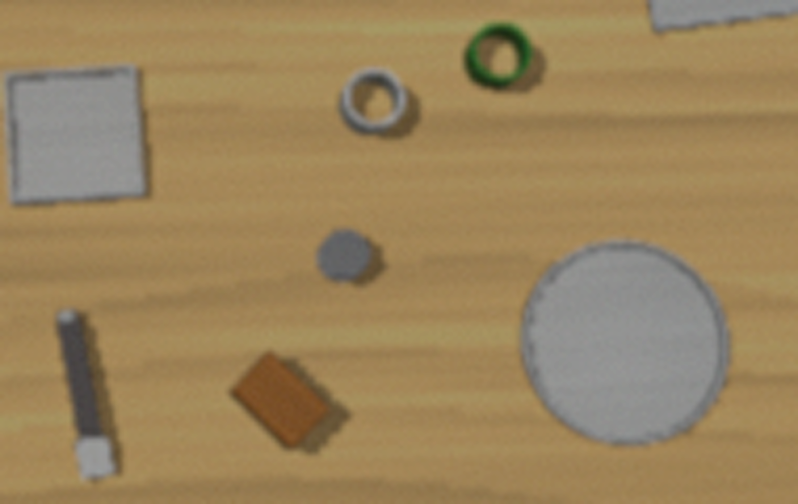

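The crops (a ×5 from (140,145), b ×4.2 from (290,140)) show every outline clearly. I'll cast the corner and centre pixels onto planes at each thing's height.

```bash
cat > h.py <<'E'
import numpy as np, cv2
from cell import env, viewer
def cast(c,uv,z):
    P=np.array(c["pose"]); uv=np.atleast_2d(np.array(uv,float))
    d=np.c_[(uv[:,0]-c["cx"])/c["fx"],(uv[:,1]-c["cy"])/c["fy"],np.ones(len(uv))]@P[:3,:3].T
    return (P[:3,3]+d*((z-P[2,3])/d[:,2])[:,None])[:,:2]
def go(x,y,z,yaw):
    """units to reach a pose from the measured one; tool pointing down assumed"""
    o=env.get_obs(); p=o["tool_pos"]; r=o["tool_rot"]; s=np.radians(r[2])
    d=np.array([x,y,z])-p
    t=np.array([np.cos(s)*d[0]+np.sin(s)*d[1],np.sin(s)*d[0]-np.cos(s)*d[1],-d[2]])/0.2
    dy=(yaw-r[2]+180)%360-180
    print("delta",t.round(3),"rot_z",round(-np.radians(dy)/1.5,3),"from",p.round(4),r.round(2),"t",round(o["time_s"],2))
E
python3 - <<'E'
from h import *
c=viewer.read_camera("top")
A=lambda L:(np.array(L)+.5)/5+[139.5,144.5]
B=lambda L:(np.array(L)+.5)/4.2+[289.5,139.5]
def ax(n,p,z):
    q=cast(c,p,z); d=q[0]-q[1]; print(n,q.mean(0).round(4),"yaw",np.degrees(np.arctan2(d[1],d[0])).round(1),"len",np.hypot(*d).round(4))
ax("ch1",A([[428,42],[486,220]]),.012)
ax("ch2",B([[97,477],[66,313]]),.012)
print("col1",cast(c,A([[611,456]]),.03),"col2",cast(c,B([[375,97]]),.03),"tin",cast(c,A([[512,288]]),.042),"spool",cast(c,B([[344,255]]),.026))
def quad(n,p):
    q=cast(c,p,.01); d=(q[1]+q[2]-q[0]-q[3])/2; print(n,q.mean(0).round(4),"yaw(right)",np.degrees(np.arctan2(d[1],d[0])).round(1),np.hypot(*np.diff(q,axis=0).T).round(3))
quad("long",A([[66,307],[368,327],[350,530],[40,510]]))
quad("sq",B([[7,74],[135,66],[149,197],[12,205]]))
print("dish",cast(c,B([[626,342]]),.01), cast(c,B([[522,342],[729,342]]),.01))
h=cv2.cvtColor(c["img"],cv2.COLOR_RGB2HSV); 
m=cv2.inRange(h,(5,150,50),(16,255,255)); m[:215]=0; m[260:]=0; m[:,:335]=0; m[:,385:]=0
q=cv2.boxPoints(cv2.minAreaRect(cv2.findNonZero(m))); q=cast(c,q,.03); print("block",m.sum()/255,q.mean(0),[(np.hypot(*e).round(4),np.degrees(np.arctan2(e[1],e[0])).round(1)) for e in np.diff(q,axis=0)])
E
```

```text
ch1 [0.6354 0.2332] yaw 17.9 len 0.1187
ch2 [ 0.4367 -0.0019] yaw -170.6 len 0.1186
col1 [[0.4325297 0.1367743]] col2 [[ 0.64408794 -0.2188284 ]] tin [[0.53208134 0.19300972]] spool [[ 0.53013083 -0.19145521]]
long [0.4629 0.3829] yaw(right) -95.2 [0.184 0.122 0.186]
sq [ 0.6262 -0.0022] yaw(right) -87.9 [0.094 0.099 0.1  ]
dish [[ 0.46425482 -0.39296235]] [[ 0.46617139 -0.31847073]
 [ 0.46235703 -0.46672372]]
block 265.0 [ 0.4285658  -0.14085576] [(np.float64(0.0399), np.float64(-46.9)), (np.float64(0.0577), np.float64(-137.0)), (np.float64(0.0397), np.float64(132.8))]
```

>>> step_arm(delta_pos=[[0.97,-0.49,0.2],[0.97,-0.49,0.2],[0.97,-0.49,0.2],[0.97,-0.49,0.2],[0.97,-0.49,0.2]], rot=[[0,0,0],[0,0,0],[0,0,0],[0,0,0],[0,0,0]], gripper=[[0.5],[0.5],[0.5],[0.5],[0.5]], squeeze=20)

```text
$.gripper[0]: bad value
```

>>> step_arm(delta_pos=[[0.97,-0.49,0],[0.97,-0.49,0],[0.97,-0.49,0],[0.97,-0.49,0],[0.97,-0.49,0]], rot=[[0,0,0],[0,0,0],[0,0,0],[0,0,0],[0,0,0]], gripper=[[0.5],[0.5],[0.5],[0.5],[0.5]])

```text
$.gripper[0]: bad value
```

```bash
python3 -c "
from h import *
go(.644,-.219,.12,50);print(env.get_obs()['qpos'].round(1))"
```

```text
delta [ 2.895 -1.463  0.564] rot_z -0.432 from [ 0.1447 -0.6333  0.2327] [-1.7991e+02  1.0000e-02  1.2880e+01] t 0.15
[77.9 18.4 -4.  83.2  1.3 78.5 -3.3]
```

Gripper entries have to be plain numbers.

>>> step_arm(delta_pos=[[0.97,-0.49,0.2],[0.97,-0.49,0.2],[0.97,-0.49,0.2],[0.97,-0.49,0.2],[0.97,-0.49,0.2]], rot=[[0,0,0],[0,0,0],[0,0,0],[0,0,0],[0,0,0]], gripper=[0.5,0.5,0.5,0.5,0.5], squeeze=20)

```text
time_s: 0.78
tool_pos: [0.3152, -0.4918, 0.1929]
tool_rot: [-179.9, -0.0, 13.3]
force: [-0.6, 0.5, 0.5]
grip_width: 0.0655
grasp_force: 0.0
```

>>> step_arm(delta_pos=[[0.97,-0.49,0],[0.97,-0.49,0],[0.97,-0.49,0],[0.97,-0.49,0],[0.97,-0.49,0]], rot=[[0,0,0],[0,0,0],[0,0,0],[0,0,0],[0,0,0]], gripper=[0.5,0.5,0.5,0.5,0.5])

```text
time_s: 1.4
tool_pos: [0.481, -0.3547, 0.1935]
tool_rot: [-180.0, -0.0, 13.1]
force: [-0.1, -1.3, -0.1]
grip_width: 0.0649
grasp_force: 0.0
```

```bash
python3 -c "
from h import *
go(.644,-.219,.12,50);print(env.get_obs()['qpos'].round(1))"
```

```text
delta [ 0.948 -0.476  0.368] rot_z -0.429 from [ 0.481  -0.3547  0.1935] [-1.7998e+02 -4.0000e-02  1.3090e+01] t 1.4
[ 50.   14.4 -19.   93.5   4.8  72.9 -46.7]
```

>>> step_arm(delta_pos=[[0.948,-0.476,0.368],[0.948,-0.476,0.368],[0.948,-0.476,0.368],[0.948,-0.476,0.368],[0.948,-0.476,0.368],[0.948,-0.476,0.368],[0.948,-0.476,0.368]], rot=[[0,0,-0.429],[0,0,-0.429],[0,0,-0.429],[0,0,-0.429],[0,0,-0.429],[0,0,-0.429],[0,0,-0.429]], gripper=[0.5,0.5,0.5,0.5,0.5,0.5,0.5])

```text
time_s: 2.28
tool_pos: [0.6419, -0.2244, 0.1206]
tool_rot: [179.9, 0.1, 49.5]
force: [-0.6, -0.2, 0.1]
grip_width: 0.0654
grasp_force: 0.0
```

```bash
python3 -c "
from h import *
go(.644,-.219,.016,50)
c=viewer.read_camera('wrist');cv2.imwrite('pics/w1.png',c['img'][:,:,::-1]);print(c['fx'],c['cx'],c['cy'],c['pose'].round(3))"
```

```text
delta [ 0.028 -0.01   0.523] rot_z -0.006 from [ 0.6419 -0.2244  0.1206] [1.7991e+02 1.0000e-01 4.9500e+01] t 2.27
310.2119652900381 317.59982376270233 197.9825275732372 [[ 0.759 -0.625 -0.181  0.692]
 [-0.651 -0.729 -0.213 -0.167]
 [ 0.002  0.28  -0.96   0.273]
 [ 0.     0.     0.     1.   ]]
```

View pics/w1.png

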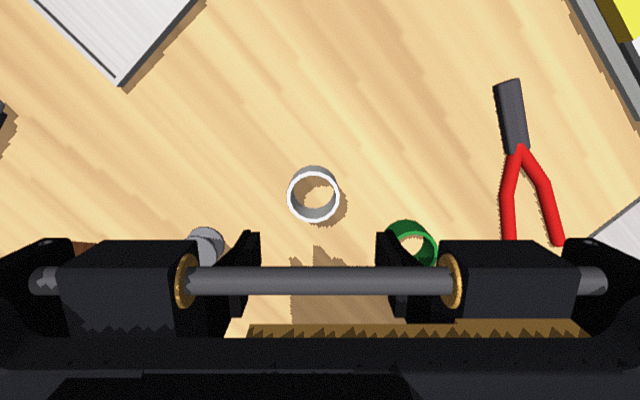

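The wrist view has the bare collar at (314,193), which casts to about (0.646,-0.221) and agrees with the top view. The green ring at (410,240) is clear of the fingers. I'll go down and grip.

>>> step_arm(delta_pos=[[0.03,-0.01,0.2],[0.03,-0.01,0.4],[0.03,-0.01,0.522],[0.03,-0.01,0.522],[0.03,-0.01,0.522],[0.03,-0.01,0.522],[0.03,-0.01,0.522],[0.03,-0.01,0.522],[0.03,-0.01,0.522],[0.03,-0.01,0.522]], rot=[[0,0,0],[0,0,0],[0,0,0],[0,0,0],[0,0,0],[0,0,0],[0,0,0],[0,0,0],[0,0,0],[0,0,0]], gripper=[0.5,0.5,0.5,0.5,0.5,-1,-1,-1,-1,-1], squeeze=15)

```text
time_s: 3.58
tool_pos: [0.6455, -0.2152, 0.016]
tool_rot: [180.0, 0.0, 49.8]
force: [-1.3, -0.4, 3.2]
grip_width: 0.0439
grasp_force: 15.0
```

>>> step_arm(delta_pos=[[0,0,-0.3],[0,0,-0.3],[0,0,-0.3],[0,0,-0.3]], rot=[[0,0,0],[0,0,0],[0,0,0],[0,0,0]], gripper=[-1,-1,-1,-1])

```text
time_s: 4.08
tool_pos: [0.6441, -0.215, 0.0737]
tool_rot: [-179.8, 0.1, 49.8]
force: [0.7, 0.1, -1.0]
grip_width: 0.0443
grasp_force: 15.0
```

```bash
python3 -c "
from h import *
go(.4816,-.3723,.08,50)"
```

```text
delta [-1.125 -0.112 -0.032] rot_z -0.003 from [ 0.6441 -0.215   0.0737] [-1.7984e+02  7.0000e-02  4.9750e+01] t 4.08
```

>>> step_arm(delta_pos=[[-0.6,0,-0.03],[-0.6,0,-0.03],[-0.6,0,-0.03]], rot=[[0,0,0],[0,0,0],[0,0,0]], gripper=[-1,-1,-1])

```text
time_s: 4.45
tool_pos: [0.5624, -0.3138, 0.0798]
tool_rot: [-179.9, 0.3, 49.2]
force: [0.2, 0.2, -1.0]
grip_width: 0.0442
grasp_force: 15.0
```

>>> step_arm(delta_pos=[[-0.525,-0.11,0],[-0.525,-0.11,0],[-0.525,-0.11,0],[-0.525,-0.11,0],[-0.525,-0.11,0],[-0.525,-0.11,0]], rot=[[0,0,0],[0,0,0],[0,0,0],[0,0,0],[0,0,0],[0,0,0]], gripper=[-1,-1,-1,-1,-1,-1])

```text
time_s: 5.2
tool_pos: [0.4843, -0.3714, 0.0814]
tool_rot: [-180.0, -0.0, 49.9]
force: [-0.0, -0.0, -1.0]
grip_width: 0.0441
grasp_force: 15.0
```

```bash
python3 -c "
from h import *
go(.4816,-.3723,.0195,50)"
```

```text
delta [-0.012 -0.007  0.309] rot_z -0.001 from [ 0.4843 -0.3714  0.0814] [-1.7999e+02 -3.0000e-02  4.9880e+01] t 5.2
```

>>> step_arm(delta_pos=[[-0.01,-0.005,0.15],[-0.01,-0.005,0.27],[-0.01,-0.005,0.309],[-0.01,-0.005,0.309],[-0.01,-0.005,0.309],[-0.01,-0.005,0.309],[-0.01,-0.005,0.309],[-0.01,-0.005,0.309],[-0.01,-0.005,0.2],[-0.01,-0.005,0],[-0.01,-0.005,-0.3],[-0.01,-0.005,-0.3]], rot=[[0,0,0],[0,0,0],[0,0,0],[0,0,0],[0,0,0],[0,0,0],[0,0,0],[0,0,0],[0,0,0],[0,0,0],[0,0,0],[0,0,0]], gripper=[-1,-1,-1,-1,-1,0.27,0.27,0.27,0.27,0.27,0.5,0.5])

```text
time_s: 6.7
tool_pos: [0.4844, -0.3755, 0.1476]
tool_rot: [179.4, 0.0, 49.8]
force: [0.9, -1.0, -0.9]
grip_width: 0.0636
grasp_force: 0.0
```

```bash
python3 -c "
from h import *
go(.4286,-.141,.12,43)"
```

```text
delta [ 0.715 -0.971  0.138] rot_z 0.079 from [ 0.4844 -0.3755  0.1476] [179.38   0.    49.75] t 6.7
```

>>> step_arm(delta_pos=[[0.715,-0.971,0.138],[0.715,-0.971,0.138],[0.715,-0.971,0.138],[0.715,-0.971,0.138],[0.715,-0.971,0.138],[0.715,-0.971,0.138],[0.715,-0.971,0.138],[0.715,-0.971,0.138]], rot=[[0,0,0.08],[0,0,0.08],[0,0,0.08],[0,0,0.08],[0,0,0.08],[0,0,0.08],[0,0,0.08],[0,0,0.08]], gripper=[0.6,0.6,0.6,0.6,0.6,0.6,0.6,0.6])

```text
time_s: 7.7
tool_pos: [0.4255, -0.1399, 0.1139]
tool_rot: [-180.0, -0.0, 42.8]
force: [-0.2, 0.4, 0.6]
grip_width: 0.0695
grasp_force: 0.0
```

```bash
python3 -c "
from h import *
go(.4286,-.141,.018,43)"
```

```text
delta [0.008 0.014 0.479] rot_z -0.003 from [ 0.4255 -0.1399  0.1139] [-1.7998e+02 -2.0000e-02  4.2770e+01] t 7.7
```

>>> step_arm(delta_pos=[[0.01,0.015,0.2],[0.01,0.015,0.4],[0.01,0.015,0.479],[0.01,0.015,0.479],[0.01,0.015,0.479],[0.01,0.015,0.479],[0.01,0.015,0.479],[0.01,0.015,0.479],[0.01,0.015,0.479],[0.01,0.015,0.479],[0.01,0.015,0.479]], rot=[[0,0,0],[0,0,0],[0,0,0],[0,0,0],[0,0,0],[0,0,0],[0,0,0],[0,0,0],[0,0,0],[0,0,0],[0,0,0]], gripper=[0.6,0.6,0.6,0.6,0.6,-1,-1,-1,-1,-1,-1])

```text
time_s: 9.07
tool_pos: [0.4289, -0.1398, 0.0183]
tool_rot: [180.0, 0.0, 42.9]
force: [-1.0, -0.4, 3.7]
grip_width: 0.04
grasp_force: 15.0
```

>>> step_arm(delta_pos=[[0,0,-0.35],[0,0,-0.35],[0,0,-0.35],[0,0,-0.35]], rot=[[0,0,0],[0,0,0],[0,0,0],[0,0,0]], gripper=[-1,-1,-1,-1])

```text
time_s: 9.57
tool_pos: [0.4275, -0.1394, 0.0866]
tool_rot: [-179.9, 0.1, 42.9]
force: [-0.4, -0.3, -0.9]
grip_width: 0.04
grasp_force: 15.0
```

```bash
python3 -c "
from h import *
go(.6262,-.0022,.09,92)"
```

```text
delta [ 1.195  0.173 -0.017] rot_z -0.572 from [ 0.4275 -0.1394  0.0866] [-1.7986e+02  7.0000e-02  4.2880e+01] t 9.57
```

>>> step_arm(delta_pos=[[0.9,0.17,-0.02],[0.9,0.17,-0.02],[0.9,0.17,-0.02],[0.9,0.17,-0.02],[0.9,0.17,-0.02],[0.9,0.17,-0.02],[0.9,0.17,-0.02]], rot=[[0,0,-0.572],[0,0,-0.572],[0,0,-0.572],[0,0,-0.572],[0,0,-0.572],[0,0,-0.572],[0,0,-0.572]], gripper=[-1,-1,-1,-1,-1,-1,-1])

```text
time_s: 10.45
tool_pos: [0.5832, -0.0423, 0.0912]
tool_rot: [-179.9, -0.0, 91.9]
force: [0.3, 0.0, -0.5]
grip_width: 0.0404
grasp_force: 15.0
```

```bash
python3 -c "
from h import *
go(.6262,-.0022,.0225,92)"
```

```text
delta [0.193 0.221 0.343] rot_z -0.001 from [ 0.5832 -0.0423  0.0912] [-1.7991e+02 -2.0000e-02  9.1920e+01] t 10.45
```

>>> step_arm(delta_pos=[[0.193,0.221,0],[0.193,0.221,0],[0.193,0.221,0.1],[0.193,0.221,0.25],[0.193,0.221,0.343],[0.193,0.221,0.343],[0.193,0.221,0.343],[0.193,0.221,0.343],[0.193,0.221,0.343],[0.193,0.221,0.343],[0.193,0.221,0.2],[0.193,0.221,0],[0.193,0.221,-0.1],[0.193,0.221,-0.1]], rot=[[0,0,0],[0,0,0],[0,0,0],[0,0,0],[0,0,0],[0,0,0],[0,0,0],[0,0,0],[0,0,0],[0,0,0],[0,0,0],[0,0,0],[0,0,0],[0,0,0]], gripper=[-1,-1,-1,-1,-1,-1,-1,0.12,0.12,0.12,0.12,0.12,0.2,0.2])

```text
time_s: 12.2
tool_pos: [0.6277, -0.002, 0.1135]
tool_rot: [179.8, 0.0, 92.0]
force: [-0.2, -0.3, -0.3]
grip_width: 0.0517
grasp_force: 0.0
```

```bash
python3 -c "
from h import *
go(.4367,-.0019,.1,9.4)
print(env.get_obs()['qpos'].round(0))"
```

```text
delta [ 0.035 -0.954  0.068] rot_z 0.961 from [ 0.6277 -0.002   0.1135] [1.7983e+02 4.0000e-02 9.2030e+01] t 12.2
[ 32.  27. -44.  94.  20.  68. -14.]
```

>>> step_arm(delta_pos=[[0.035,-0.954,0.068],[0.035,-0.954,0.068],[0.035,-0.954,0.068],[0.035,-0.954,0.068],[0.035,-0.954,0.068],[0.035,-0.954,0.068],[0.035,-0.954,0.068],[0.035,-0.954,0.068],[0.035,-0.954,0.068],[0.035,-0.954,0.068],[0.035,-0.954,0.068]], rot=[[0,0,0.961],[0,0,0.961],[0,0,0.961],[0,0,0.961],[0,0,0.961],[0,0,0.961],[0,0,0.961],[0,0,0.961],[0,0,0.961],[0,0,0.961],[0,0,0.961]], gripper=[0.2,0.2,0.2,0.2,0.2,0.2,0.2,0.2,0.2,0.2,0.2])

```text
time_s: 13.58
tool_pos: [0.4355, -0.0019, 0.0982]
tool_rot: [-180.0, 0.0, 9.5]
force: [0.3, -0.2, -0.5]
grip_width: 0.0527
grasp_force: 0.0
```

```bash
python3 -c "
from h import *
go(.4367,-.0019,.0145,9.4)
c=viewer.read_camera('top');cv2.imwrite('pics/t2.png',cv2.resize(c['img'][130:290,200:480,::-1],None,fx=2.8,fy=2.8));print(env.get_obs()['qpos'].round(0))"
```

```text
delta [0.006 0.001 0.418] rot_z 0.001 from [ 0.4355 -0.0019  0.0982] [-1.7999e+02  3.0000e-02  9.5100e+00] t 13.57
[ 42.   1. -45. 120.   1.  59. -84.]
```

View pics/t2.png

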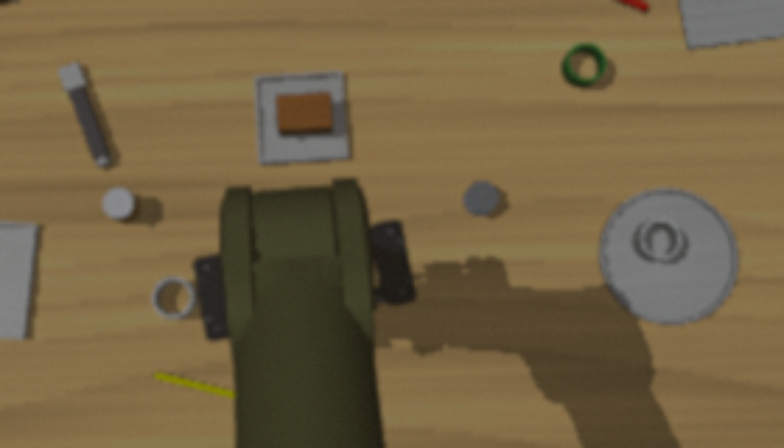

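The picture shows the block centred in the square tray at (304,113) and the first collar upright in the dish at (661,242). The gripper is over chisel 2.

>>> step_arm(delta_pos=[[0.005,0,0.2],[0.005,0,0.35],[0.005,0,0.418],[0.005,0,0.418],[0.005,0,0.418],[0.005,0,0.418],[0.005,0,0.418],[0.005,0,0.418],[0.005,0,0.418],[0.005,0,0.418],[0.005,0,0.418]], rot=[[0,0,0],[0,0,0],[0,0,0],[0,0,0],[0,0,0],[0,0,0],[0,0,0],[0,0,0],[0,0,0],[0,0,0],[0,0,0]], gripper=[0.2,0.2,0.2,0.2,-1,-1,-1,-1,-1,-1,-1], squeeze=30)

```text
time_s: 15.0
tool_pos: [0.4369, -0.0017, 0.0152]
tool_rot: [180.0, -0.0, 9.4]
force: [-1.5, -0.0, 4.3]
grip_width: 0.0173
grasp_force: 30.0
```

>>> step_arm(delta_pos=[[0,0,-0.2],[0,0,-0.45],[0,0,-0.45],[0,0,-0.45]], rot=[[0,0,0],[0,0,0],[0,0,0],[0,0,0]], gripper=[-1,-1,-1,-1])

```text
time_s: 15.5
tool_pos: [0.4357, -0.002, 0.1038]
tool_rot: [180.0, 0.1, 9.4]
force: [-0.8, -1.0, -2.8]
grip_width: 0.0174
grasp_force: 30.0
```

```bash
python3 -c "
from h import *
# tray frame: x dir yaw -5.2, y dir 84.8
u=np.array([np.cos(np.radians(-5.2)),np.sin(np.radians(-5.2))]);C=np.array([.4629,.3829])
print(C+.024*u,C-.024*u)
go(*(C-.024*u),.1,84.8)
go(*(C+.024*u),.1,84.8)"
```

```text
[0.48680123 0.38072482] [0.43899877 0.38507518]
delta [ 0.333 -1.906  0.019] rot_z -0.877 from [ 0.4357 -0.002   0.1038] [1.80e+02 1.00e-01 9.43e+00] t 15.5
delta [ 0.566 -1.846  0.019] rot_z -0.877 from [ 0.4357 -0.002   0.1038] [1.80e+02 1.00e-01 9.43e+00] t 15.5
```

>>> step_arm(delta_pos=[[0.25,-0.95,0],[0.25,-0.95,0],[0.25,-0.95,0],[0.25,-0.95,0],[0.25,-0.95,0]], rot=[[0,0,0],[0,0,0],[0,0,0],[0,0,0],[0,0,0]], gripper=[-1,-1,-1,-1,-1])

```text
time_s: 16.12
tool_pos: [0.4533, 0.194, 0.1031]
tool_rot: [-180.0, 0.2, 9.6]
force: [0.6, -0.8, -2.2]
grip_width: 0.0178
grasp_force: 30.0
```

>>> step_arm(delta_pos=[[0.08,-0.95,0.02],[0.08,-0.95,0.02],[0.08,-0.95,0.02],[0.08,-0.95,0.02],[0.08,-0.95,0.02],[0.08,-0.95,0.02],[0.08,-0.95,0.02],[0.08,-0.95,0.02],[0.08,-0.95,0.02],[0.08,-0.95,0.02]], rot=[[0,0,-0.877],[0,0,-0.877],[0,0,-0.877],[0,0,-0.877],[0,0,-0.877],[0,0,-0.877],[0,0,-0.877],[0,0,-0.877],[0,0,-0.877],[0,0,-0.877]], gripper=[-1,-1,-1,-1,-1,-1,-1,-1,-1,-1])

```text
time_s: 17.38
tool_pos: [0.4398, 0.3833, 0.1007]
tool_rot: [180.0, 0.1, 84.7]
force: [-0.1, 0.1, -2.5]
grip_width: 0.0179
grasp_force: 30.0
```

```bash
python3 -c "
from h import *
go(.439,.385,.0185,84.8)
c=viewer.read_camera('wrist');cv2.imwrite('pics/w2.png',c['img'][:,:,::-1])
c=viewer.read_camera('side');cv2.imwrite('pics/s2.png',cv2.resize(c['img'][60:260,100:400,::-1],None,fx=2.5,fy=2.5))"
```

```text
delta [ 0.008 -0.005  0.411] rot_z -0.001 from [0.4398 0.3833 0.1007] [1.7998e+02 5.0000e-02 8.4680e+01] t 17.38
```

View pics/s2.png

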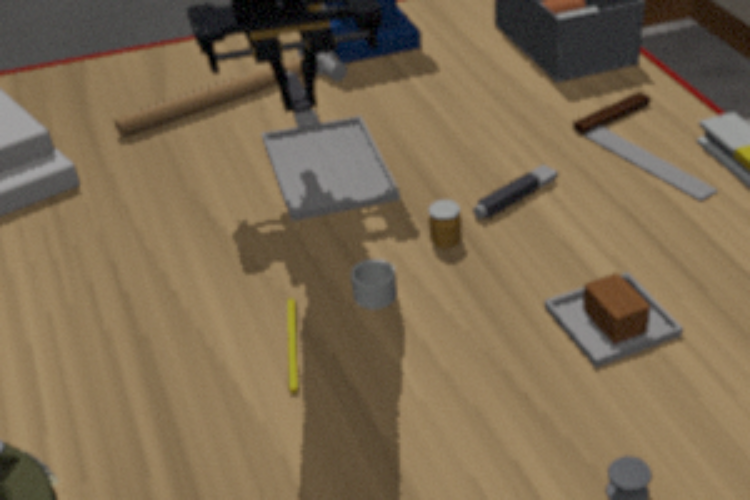

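The side view shows the chisel held over the long tray at (330,165), with the tin and everything else undisturbed. I'll lower it and release.

>>> step_arm(delta_pos=[[0.01,-0.005,0.15],[0.01,-0.005,0.3],[0.01,-0.005,0.38],[0.01,-0.005,0.411],[0.01,-0.005,0.411],[0.01,-0.005,0.411],[0.01,-0.005,0.411],[0.01,-0.005,0.411],[0.01,-0.005,0.411],[0.01,-0.005,0.3],[0.01,-0.005,0.1],[0.01,-0.005,0],[0.01,-0.005,0]], rot=[[0,0,0],[0,0,0],[0,0,0],[0,0,0],[0,0,0],[0,0,0],[0,0,0],[0,0,0],[0,0,0],[0,0,0],[0,0,0],[0,0,0],[0,0,0]], gripper=[-1,-1,-1,-1,-1,-1,-0.36,-0.36,-0.36,-0.36,-0.36,0.2,0.2])

```text
time_s: 19.1
tool_pos: [0.4395, 0.3869, 0.1029]
tool_rot: [179.8, -0.1, 84.8]
force: [0.0, -0.6, 0.3]
grip_width: 0.0409
grasp_force: 0.0
```

```bash
python3 -c "
from h import *
go(.6354,.2332,.1,17.9);print(env.get_obs()['qpos'].round(0))"
```

```text
delta [-0.677  1.045  0.014] rot_z 0.778 from [0.4395 0.3869 0.1029] [ 1.7984e+02 -1.2000e-01  8.4800e+01] t 19.1
[  9.  33. -68. 100.  33.  70. -73.]
```

>>> step_arm(delta_pos=[[-0.67,0.95,0.01],[-0.67,0.95,0.01],[-0.67,0.95,0.01],[-0.67,0.95,0.01],[-0.67,0.95,0.01],[-0.67,0.95,0.01],[-0.67,0.95,0.01],[-0.67,0.95,0.01],[-0.67,0.95,0.01]], rot=[[0,0,0.778],[0,0,0.778],[0,0,0.778],[0,0,0.778],[0,0,0.778],[0,0,0.778],[0,0,0.778],[0,0,0.778],[0,0,0.778]], gripper=[0.2,0.2,0.2,0.2,0.2,0.2,0.2,0.2,0.2])

```text
time_s: 20.23
tool_pos: [0.6153, 0.2352, 0.098]
tool_rot: [180.0, 0.1, 18.0]
force: [-0.1, -0.8, -0.5]
grip_width: 0.0522
grasp_force: 0.0
```

```bash
python3 -c "
from h import *
go(.6354,.2332,.0145,17.9);print(env.get_obs()['qpos'].round(0))"
```

```text
delta [0.092 0.04  0.418] rot_z 0.001 from [0.6153 0.2352 0.098 ] [1.7999e+02 8.0000e-02 1.8010e+01] t 20.23
[  13.   34.  -50.   89.   27.   70. -113.]
```

>>> step_arm(delta_pos=[[0.092,0.04,0],[0.092,0.04,0.2],[0.092,0.04,0.35],[0.092,0.04,0.418],[0.092,0.04,0.418],[0.092,0.04,0.418],[0.092,0.04,0.418],[0.092,0.04,0.418],[0.092,0.04,0.418],[0.092,0.04,0.418],[0.092,0.04,0.418],[0.092,0.04,0.418]], rot=[[0,0,0],[0,0,0],[0,0,0],[0,0,0],[0,0,0],[0,0,0],[0,0,0],[0,0,0],[0,0,0],[0,0,0],[0,0,0],[0,0,0]], gripper=[0.2,0.2,0.2,0.2,0.2,-1,-1,-1,-1,-1,-1,-1])

```text
time_s: 21.72
tool_pos: [0.6359, 0.2343, 0.0159]
tool_rot: [-180.0, -0.1, 18.0]
force: [-0.9, 1.6, 3.3]
grip_width: 0.0176
grasp_force: 30.0
```

>>> step_arm(delta_pos=[[0,0,-0.2],[0,0,-0.45],[0,0,-0.45],[0,0,-0.45]], rot=[[0,0,0],[0,0,0],[0,0,0],[0,0,0]], gripper=[-1,-1,-1,-1])

```text
time_s: 22.22
tool_pos: [0.6351, 0.2322, 0.1038]
tool_rot: [179.9, 0.1, 17.9]
force: [0.8, -0.5, -2.2]
grip_width: 0.0171
grasp_force: 30.0
```

```bash
python3 -c "
from h import *
go(.4868,.3807,.1,84.8)"
```

```text
delta [-0.477 -0.935  0.019] rot_z -0.778 from [0.6351 0.2322 0.1038] [1.7992e+02 1.4000e-01 1.7920e+01] t 22.23
```

>>> step_arm(delta_pos=[[-0.477,-0.935,0.02],[-0.477,-0.935,0.02],[-0.477,-0.935,0.02],[-0.477,-0.935,0.02],[-0.477,-0.935,0.02],[-0.477,-0.935,0.02],[-0.477,-0.935,0.02],[-0.477,-0.935,0.02],[-0.477,-0.935,0.02],[-0.477,-0.935,0.02]], rot=[[0,0,-0.778],[0,0,-0.778],[0,0,-0.778],[0,0,-0.778],[0,0,-0.778],[0,0,-0.778],[0,0,-0.778],[0,0,-0.778],[0,0,-0.778],[0,0,-0.778]], gripper=[-1,-1,-1,-1,-1,-1,-1,-1,-1,-1])

```text
time_s: 23.48
tool_pos: [0.4872, 0.3817, 0.1009]
tool_rot: [-180.0, 0.0, 84.8]
force: [1.0, -0.3, -1.9]
grip_width: 0.0174
grasp_force: 30.0
```

```bash
python3 -c "
from h import *
go(.4868,.3807,.019,84.8);print(env.get_obs()['qpos'].round(0))
c=viewer.read_camera('wrist');cv2.imwrite('pics/w3.png',c['img'][:,:,::-1])"
```

```text
delta [-0.005 -0.002  0.409] rot_z -0.0 from [0.4872 0.3817 0.1009] [-1.7998e+02  4.0000e-02  8.4790e+01] t 23.48
[  8.  37. -66.  95.  35.  72. -70.]
```

View pics/w3.png

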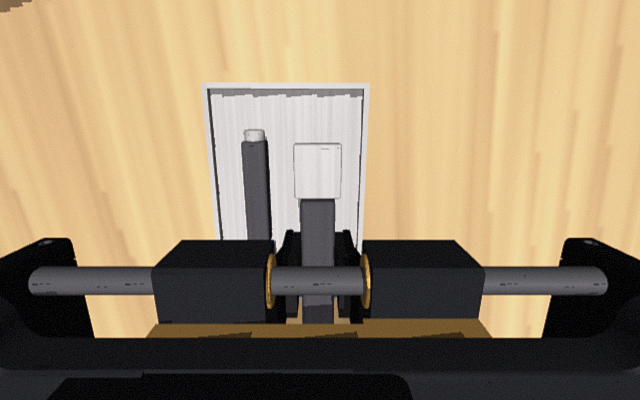

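The wrist view shows the placed chisel lying straight in the left half of the tray (256,190), with the held one (318,200) over the right half.

>>> step_arm(delta_pos=[[0,0,0.15],[0,0,0.3],[0,0,0.38],[0,0,0.411],[0,0,0.411],[0,0,0.411],[0,0,0.411],[0,0,0.411],[0,0,0.411],[0,0,0.3],[0,0,0.1],[0,0,0],[0,0,0]], rot=[[0,0,0],[0,0,0],[0,0,0],[0,0,0],[0,0,0],[0,0,0],[0,0,0],[0,0,0],[0,0,0],[0,0,0],[0,0,0],[0,0,0],[0,0,0]], gripper=[-1,-1,-1,-1,-1,-1,-0.38,-0.38,-0.38,-0.38,-0.38,0.4,0.4])

```text
time_s: 25.15
tool_pos: [0.4882, 0.3829, 0.1034]
tool_rot: [179.8, -0.1, 84.8]
force: [0.0, 0.1, -0.4]
grip_width: 0.0397
grasp_force: 0.0
```

```bash
python3 -c "
from h import *
go(.4325,.1368,.1,85)
go(.4325,.1368,.1,60)"
```

```text
delta [-1.251 -0.166  0.017] rot_z -0.002 from [0.4882 0.3829 0.1034] [ 1.7984e+02 -1.2000e-01  8.4810e+01] t 25.15
delta [-1.251 -0.166  0.017] rot_z 0.289 from [0.4882 0.3829 0.1034] [ 1.7984e+02 -1.2000e-01  8.4810e+01] t 25.15
```

>>> step_arm(delta_pos=[[-0.8,0.05,0.02],[-0.8,0.05,0.02],[-0.8,0.05,0.02],[-0.8,0.05,0.02],[-0.8,0.05,0.02]], rot=[[0,0,0.289],[0,0,0.289],[0,0,0.289],[0,0,0.289],[0,0,0.289]], gripper=[0.5,0.5,0.5,0.5,0.5])

```text
time_s: 25.78
tool_pos: [0.4825, 0.2223, 0.0969]
tool_rot: [-179.9, -0.0, 60.0]
force: [-0.2, 0.2, -0.2]
grip_width: 0.0652
grasp_force: 0.0
```

```bash
python3 -c "
from h import *
go(.4325,.1368,.1,60)"
```

```text
delta [-0.495 -0.003 -0.015] rot_z 0.0 from [0.4825 0.2223 0.0969] [-1.7995e+02 -1.0000e-02  6.0020e+01] t 25.77
```

>>> step_arm(delta_pos=[[-0.49,-0.003,0],[-0.49,-0.003,0],[-0.49,-0.003,0],[-0.49,-0.003,0],[-0.49,-0.003,0]], rot=[[0,0,0],[0,0,0],[0,0,0],[0,0,0],[0,0,0]], gripper=[0.5,0.5,0.5,0.5,0.5])

```text
time_s: 26.4
tool_pos: [0.4337, 0.1395, 0.0977]
tool_rot: [-180.0, -0.1, 60.2]
force: [-0.1, 0.1, 0.3]
grip_width: 0.0653
grasp_force: 0.0
```

```bash
python3 -c "
from h import *
go(.4325,.1368,.016,60)"
```

```text
delta [-0.015  0.002  0.409] rot_z 0.002 from [0.4337 0.1395 0.0977] [-1.7997e+02 -1.3000e-01  6.0180e+01] t 26.4
```

>>> step_arm(delta_pos=[[-0.015,0,0.2],[-0.015,0,0.35],[-0.015,0,0.409],[-0.015,0,0.409],[-0.015,0,0.409],[-0.015,0,0.409],[-0.015,0,0.409],[-0.015,0,0.409],[-0.015,0,0.409],[-0.015,0,0.409]], rot=[[0,0,0],[0,0,0],[0,0,0],[0,0,0],[0,0,0],[0,0,0],[0,0,0],[0,0,0],[0,0,0],[0,0,0]], gripper=[0.5,0.5,0.5,0.5,0.5,-1,-1,-1,-1,-1], squeeze=15)

```text
time_s: 27.65
tool_pos: [0.432, 0.1345, 0.0158]
tool_rot: [180.0, 0.0, 60.0]
force: [-1.9, -0.9, 5.0]
grip_width: 0.0439
grasp_force: 15.0
```

>>> step_arm(delta_pos=[[0,0,-0.45],[0,0,-0.45],[0,0,-0.45],[0,0,-0.45]], rot=[[0,0,0],[0,0,0],[0,0,0],[0,0,0]], gripper=[-1,-1,-1,-1])

```text
time_s: 28.15
tool_pos: [0.4311, 0.1339, 0.1045]
tool_rot: [-180.0, 0.1, 59.9]
force: [-0.3, 0.1, -0.7]
grip_width: 0.0443
grasp_force: 15.0
```

```bash
python3 -c "
from h import *
go(.4469,-.4137,.1,50)
go(.49,-.05,.12,60)"
```

```text
delta [-2.33   1.439  0.023] rot_z 0.116 from [0.4311 0.1339 0.1045] [-1.7997e+02  8.0000e-02  5.9940e+01] t 28.15
delta [-0.648  0.715 -0.077] rot_z -0.001 from [0.4311 0.1339 0.1045] [-1.7997e+02  8.0000e-02  5.9940e+01] t 28.15
```

>>> step_arm(delta_pos=[[-0.65,0.715,-0.08],[-0.65,0.715,-0.08],[-0.65,0.715,-0.08],[-0.65,0.715,-0.08],[-0.65,0.715,-0.08]], rot=[[0,0,0],[0,0,0],[0,0,0],[0,0,0],[0,0,0]], gripper=[-1,-1,-1,-1,-1])

```text
time_s: 28.78
tool_pos: [0.4896, -0.049, 0.1201]
tool_rot: [-179.8, -0.0, 59.9]
force: [-0.2, -0.5, -0.3]
grip_width: 0.0441
grasp_force: 15.0
```

>>> step_arm(delta_pos=[[-0.75,0.49,0],[-0.75,0.49,0],[-0.75,0.49,0],[-0.75,0.49,0],[-0.75,0.49,0]], rot=[[0,0,0],[0,0,0],[0,0,0],[0,0,0],[0,0,0]], gripper=[-1,-1,-1,-1,-1])

```text
time_s: 29.4
tool_pos: [0.5004, -0.2254, 0.1209]
tool_rot: [-179.9, -0.1, 60.2]
force: [-0.6, 0.3, -0.5]
grip_width: 0.0439
grasp_force: 15.0
```

```bash
python3 -c "
from h import *
go(.4469,-.4137,.1,50)
c=viewer.read_camera('top');cv2.imwrite('pics/t3.png',cv2.resize(c['img'][130:290,140:480,::-1],None,fx=2.3,fy=2.3))"
```

```text
delta [-0.95   0.236  0.105] rot_z 0.118 from [ 0.5004 -0.2254  0.1209] [-1.799e+02 -7.000e-02  6.016e+01] t 29.4
```

View pics/t3.png

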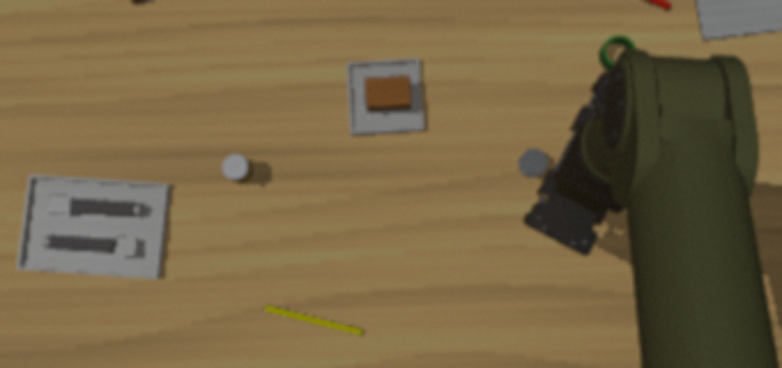

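Both chisels lie side by side in the long tray at (100,208) and (95,245), and the tin at (236,167) hasn't moved. Now for the last collar.

>>> step_arm(delta_pos=[[-0.95,0.236,0.105],[-0.95,0.236,0.105],[-0.95,0.236,0.105],[-0.95,0.236,0.105],[-0.95,0.236,0.105],[-0.95,0.236,0.105],[-0.95,0.236,0.105]], rot=[[0,0,0.118],[0,0,0.118],[0,0,0.118],[0,0,0.118],[0,0,0.118],[0,0,0.118],[0,0,0.118]], gripper=[-1,-1,-1,-1,-1,-1,-1])

```text
time_s: 30.32
tool_pos: [0.4475, -0.4144, 0.101]
tool_rot: [180.0, -0.0, 50.0]
force: [-0.3, 0.5, 0.2]
grip_width: 0.0441
grasp_force: 15.0
```

```bash
python3 -c "
from h import *
go(.4469,-.4137,.0195,50)
c=viewer.read_camera('wrist');cv2.imwrite('pics/w4.png',c['img'][:,:,::-1])"
```

```text
delta [ 0.001 -0.005  0.408] rot_z 0.001 from [ 0.4475 -0.4144  0.101 ] [179.97  -0.    50.05] t 30.32
```

View pics/w4.png

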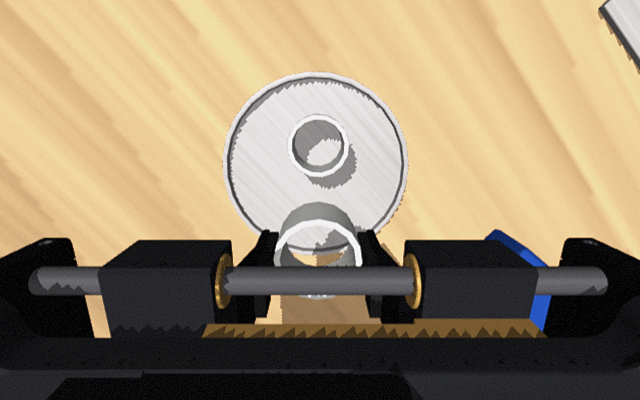

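The wrist view shows the first collar upright at (318,145) and the held one at (318,250) over the free half of the dish. A blue box comes close at (490,232), so I'll triangulate its corner before lowering.

Run:
```python
from h import *
w=viewer.read_camera('wrist');t=viewer.read_camera('top')
def blob(c,roi):
    h=cv2.cvtColor(c['img'],cv2.COLOR_RGB2HSV);m=cv2.inRange(h,(105,120,40),(130,255,255));k=np.zeros_like(m);k[roi]=m[roi];return cv2.findNonZero(k)[:,0]
bt=blob(cv2_t:=t,np.s_[170:230,470:560]);bw=blob(w,np.s_[200:340,450:580])
print("top hull",cv2.boxPoints(cv2.minAreaRect(bt)).round(1).tolist(), "wrist topmost",bw[bw[:,1].argmin()],bw[bw[:,0].argmin()])
i0=cv2.cvtColor(cv2.imread('pics/top0.png'),cv2.COLOR_BGR2RGB);t0=dict(t,img=i0)
q=cv2.boxPoints(cv2.minAreaRect(blob(t0,np.s_[170:230,470:560])));print("t0",q.round(1).tolist())
for z in(0.0,.03,.05,.07): print(z,cast(t,q,z).round(3).tolist(),"w",cast(w,bw[bw[:,1].argmin()],z).round(3))
```

```text
top hull [[483.20001220703125, 190.1999969482422], [510.8999938964844, 184.60000610351562], [512.9000244140625, 194.39999389648438], [485.20001220703125, 200.0]] wrist topmost [495 229] [485 238]
t0 [[482.5, 191.0], [530.0999755859375, 180.0], [535.2000122070312, 202.0], [487.6000061035156, 213.0]]
0.0 [[0.554, -0.538], [0.585, -0.689], [0.516, -0.696], [0.486, -0.547]] w [[ 0.55  -0.536]]
0.03 [[0.549, -0.524], [0.579, -0.67], [0.512, -0.678], [0.483, -0.533]] w [[ 0.544 -0.515]]
0.05 [[0.546, -0.515], [0.575, -0.658], [0.509, -0.666], [0.481, -0.523]] w [[ 0.54  -0.501]]
0.07 [[0.543, -0.505], [0.571, -0.646], [0.507, -0.653], [0.479, -0.514]] w [[ 0.535 -0.487]]
```

The box is low, about 20 mm high, and clears the gripper body sideways. Lower and release.

>>> step_arm(delta_pos=[[0,-0.005,0.15],[0,-0.005,0.3],[0,-0.005,0.38],[0,-0.005,0.408],[0,-0.005,0.408],[0,-0.005,0.408],[0,-0.005,0.408],[0,-0.005,0.408],[0,-0.005,0.408],[0,-0.005,0.3],[0,-0.005,0.1],[0,-0.005,-0.2],[0,-0.005,-0.5],[0,-0.005,-0.5]], rot=[[0,0,0],[0,0,0],[0,0,0],[0,0,0],[0,0,0],[0,0,0],[0,0,0],[0,0,0],[0,0,0],[0,0,0],[0,0,0],[0,0,0],[0,0,0],[0,0,0]], gripper=[-1,-1,-1,-1,-1,-1,0.27,0.27,0.27,0.27,0.27,0.3,0.3,0.3])

```text
time_s: 32.22
tool_pos: [0.4488, -0.4171, 0.2078]
tool_rot: [179.4, 0.1, 49.9]
force: [1.0, 0.9, -1.1]
grip_width: 0.0566
grasp_force: 0.0
```

>>> step_arm(delta_pos=[[-0.8,0.3,0],[-0.8,0.3,0],[-0.8,0.3,0],[-0.8,0.3,0],[-0.8,0.3,0]], rot=[[0,0,0],[0,0,0],[0,0,0],[0,0,0],[0,0,0]], gripper=[0.3,0.3,0.3,0.3,0.3])

```text
time_s: 32.85
tool_pos: [0.3888, -0.5757, 0.2005]
tool_rot: [-180.0, -0.1, 49.9]
force: [0.2, 0.3, -0.1]
grip_width: 0.0567
grasp_force: 0.0
```

Run:
```python
from h import *
c=viewer.read_camera('top');i=c['img'][:,:,::-1]
L=cv2.resize(i[150:260,140:340],None,fx=3.6,fy=3.6,interpolation=cv2.INTER_CUBIC)
s=viewer.read_camera('side')['img'][:,:,::-1]
R=cv2.resize(np.hstack([i[185:255,400:480],s[310:400,320:435][:70]]),None,fx=2.7,fy=2.7,interpolation=cv2.INTER_CUBIC)
o=np.zeros((396+R.shape[0],720,3),np.uint8);o[:396]=L;o[396:,:R.shape[1]]=R;cv2.imwrite('pics/f.png',o)
```

```text
(no output)
```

View pics/f.png

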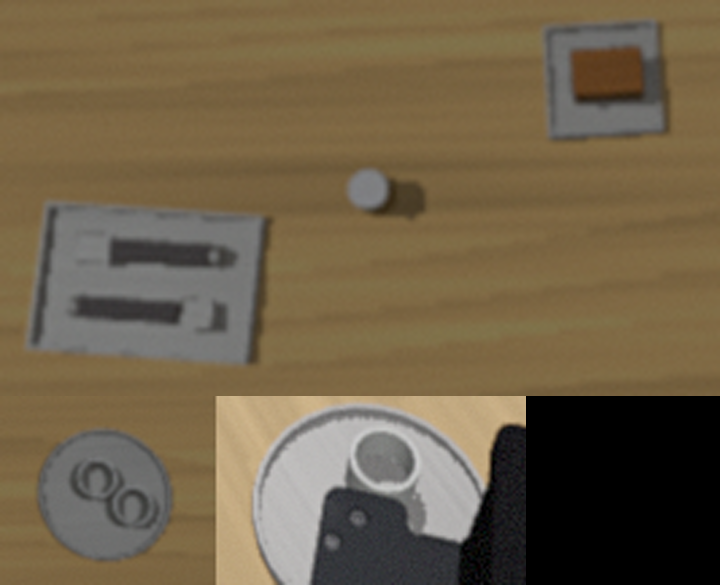

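The final view shows both chisels on the long tray's floor at (165,252) and (150,310), both collars upright in the dish at (97,481) and (131,508), and the block in its tray at (607,75). The tin still stands at (369,190). I'm handing the job in.

```bash
python3 -c "
from cell import env
print(env.sign_off())"
```

```text
the job is handed in; nothing more can be done
None
```

The job is handed in: the final camera views showed both chisels, both collars and the block resting in their trays and the rivet tin still upright in place, but the sign-off returned no verdict.

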